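# Offer the dog its biscuit with the treat tongs

## Task

Lift the treat tongs up and off their hook and use them to pick the bone biscuit out of the blue dish, squeezing it across its middle between the two tips. Finish while still holding: the biscuit pinched in the tongs, held still at least 15 cm above the table and clear of everything else. The gripper itself must not touch the biscuit, and the dish and the other grooming things on the table stay where they are.

Things in the scene. Friction and masses are not known exactly. Their poses are not given: they have to be found in the camera images.
- tongs: Spring tongs, 100 g: two steel arms with teal grip sleeves and tips, hinged at the top, hanging tips down astride the hook (hook axis along their x, 8 mm below the origin). Origin on the hinge axis; x along that axis, y the way the arms open, z up. The +y arm is this body's; at rest the arms mirror each other about the x-z plane. Top of hinge 5 mm above the origin
- sleeves (a point): point midway between the two grip sleeves, 50 mm below the hinge. Squeeze the sleeves along the tongs' y. They are 20 mm wide (x), from 17 to 83 mm below the hinge; over both, open: 36 mm at the top, 45 mm at 55 mm below the hinge, 52 mm at the bottom; at 0.25 rad closed they are parallel, 32 mm over both
- tongs_arm (a joint): how far the tongs are closed, rad: 0 = open at rest (stop), 0.25 = tips parallel and 26 mm apart, 0.42 = tips together (stop). A spring opens them: about 4 N on each sleeve, 55 mm below the hinge, begins to close them, 6 N holds 0.25 rad; so sleeves held a few mm narrower than at rest are carried by the spring alone
- tip_fixed (a point): point on the inner face of the tip of the +y arm, 10 mm above its lower end. Each tip is 14 mm wide (x), 4 mm thick, 30 mm tall. Open, the tips are 63 mm apart inside and 73 mm over all, lower ends 157 mm below the hinge; 0.25 rad closed the lower ends are 160 mm below it
- tip_moving (a point): the same point on the tip of the other (-y, hinged) arm
- stand: fixed steel stand: base plate 160 x 90 x 10 mm, upright 10 mm post, on top a 6 mm bar, axis 190 mm above the table, forming two hooks; nothing stands over 10 mm above that axis. Origin under the post. The hook on its -x side runs 80 mm from the post and carries the tongs 55 mm from it; its end turns up to 9 mm above the axis. The +x hook (53 mm) is empty
- hook_tip (a point): top of the upturned end of the hook that carries the tongs, 28 mm in front of the hanging tongs' middle; beyond it (stand's -x) is free space
- biscuit: bone-shaped brown dog biscuit, 25 to 50 g, lying flat in the dish: 78 mm long (x), 40 mm across the knobs (y), 22 mm thick (z); its straight middle is 26 mm wide (y) with 34 mm free between the knobs. Origin at the centre of its underside
- biscuit_center (a point): centre of the biscuit, 11 mm above its underside
- dish: loose round blue ceramic dish, 450 g, 170 mm across the rim, 16 mm high, flat inside to 65 mm from its centre; origin at the centre of its underside, the inner floor 6 mm above
- canister: closed white ceramic canister, 94 mm in diameter, 121 mm high with its knob; origin at the centre of its underside
- slicker: coral slicker brush lying pins down, 200 mm long (x, head to +x), head 95 mm wide, 27 mm high; origin on the table between handle and head
- comb: steel comb lying flat, 190 mm long (x), 30 mm wide, 6 mm high; origin at its middle on the table
- bristle: oval beechwood bristle brush lying bristles down, 124 x 64 mm, 36 mm high; origin at the centre of its underside
- spray: amber spray bottle with black trigger head, 64 mm in diameter, 159 mm high; origin at the centre of its underside
- dispenser: fixed white press-button treat dispenser, 150 x 130 mm, 196 mm high; origin at the centre of its underside
Things that resemble listed ones, but are neither listed nor needed, are in the scene too. What is shaped like the spray but green is not meant. Several things have the shape of the canister; the one meant has the colours described above.

How it is judged:
On the way, in this order (a step that is already met when the one before it is completed fails the run):
1. the tongs are off the hook and carried by the gripper (distance between tongs and hook_tip above 0.045 m and height (world z) of tongs above 0.12 m and contact force between the fingers and tongs above 1 N and contact force between tongs and stand below 0.05 N), for 0.2 s.
2. the biscuit, pinched across its middle between the tips of the tongs, is lifted off the dish (contact force between tongs and biscuit above 0.3 N and distance between each of tip_fixed, tip_moving and biscuit_center below 0.035 m and contact force between the fingers and tongs above 1 N and height (world z) of biscuit_center above 0.05 m and contact force between biscuit and dish below 0.05 N), for 0.2 s.
At the end, for the whole second after the job is handed in: the gripper holds the tongs (over 1 N), which hold the biscuit (over 0.3 N, both tip points within 35 mm of its centre); its centre is over 145 mm above the table; both move slower than 30 mm/s and touch neither dish, stand, dispenser nor other things (contact force between tongs and biscuit above 0.3 N and distance between each of tip_fixed, tip_moving and biscuit_center below 0.035 m and contact force between the fingers and tongs above 1 N and contact force between biscuit and dish below 0.05 N and contact force between each of tongs, biscuit and stand below 0.05 N and contact force between each of biscuit, tongs and dispenser below 0.05 N and contact force between tongs and canister below 0.05 N and contact force between tongs and slicker below 0.05 N and contact force between tongs and comb below 0.05 N and contact force between tongs and bristle below 0.05 N and contact force between tongs and spray below 0.05 N and height (world z) of biscuit_center above 0.145 m and linear speed of each of biscuit, tongs below 0.03 m/s); the arm keeps its last pose, push and grip.
It fails at once if the gripper or arm touches the biscuit (contact force between any of the fingers, the arm and biscuit above 0.2 N).
It fails at once if the dish is shoved more than 30 mm along the table or lifted (distance of dish from where it was at the start of the episode above 0.03 m).
It fails at once if another grooming thing is moved more than 20 mm (distance of any of canister, slicker, comb, bristle, spray from where it was at the start of the episode above 0.02 m).
It also fails if it takes over 51 s, if anything falls off the work surface, if the arm or the gripper's body presses on something with over 40 N, if the wrist force passes 120 N, or if a joint passes its speed limit or range.

## Robot

A 6-joint arm with a two-finger parallel gripper is mounted at the origin on the work surface. World frame = base frame: x ahead of the robot, y to its left, z up, the work surface at z = 0. Lengths are in m, angles in rad, forces in N, time in s.
With the tool pointing down it reaches from about 0.3 to 0.875 m from the base axis. Payload 6.4 kg.
Tool frame: the origin (TCP) lies between the finger pads; the fingertips stand ctrl.tip_extent ahead of it and the grasp point (between the pads) is the TCP (ctrl.tip_extent is the distance from the TCP to the fingertips, in m); z points along the fingers, y is the line along which they close (so a half turn about z gives the same grasp; the last joint's range is limited). The gripper opens to 85 mm and grips with 20 to 120 N. Pads are 22 mm wide; open, the fingers measure 114 mm over their backs; the gripper's body (76 mm by 85 mm) begins 54 mm behind the grasp point. The pads swing forward as they close: fully open they stand 13 mm farther back than shut.
Start: joints at [0.928, 0.181, 1.607, -0, 1.354, -0.206], TCP at [0.243, 0.521, 0.25] pointing down, gripper open.
Joint ranges: [-2.99, 2.99], [-0.89, 2.07], [0.3, 2.58], [-1.14, 4.28], [0, 2.63], [-3.12, 3.12]. Speed limits (rad/s): [2.57, 2.57, 3.01, 3.14, 3.14, 3.14].

## Interface

Orientations are given as a unit quaternion [w, x, y, z].
In Python, from bench import ctrl gives the robot as it stands.
- The arm moves only by the tool send_rows, never from a script. Its arguments are lists of equal length, an entry for each row: "dr": the turn, a rotation vector about the tool's x, y, z in units of 6 degrees (1.0 is 6 degrees), a list of three; "xyz": the shift along the tool's x, y, z in cm, a list of three; "jaw": the opening in per cent of the stroke, from 0 (shut) to 100 (fully open). In form: {"dr": [[wx, wy, wz], ...], "xyz": [[dx, dy, dz], ...], "jaw": [jaw, ...]}. A call has exactly 8 rows; each row is the pose to reach, as a shift and turn from the pose commanded when the call began, along the tool's axes at that moment; what a row does not reach only later rows make up. A row lasts 1/8 s, in which the tool goes at most 62.5 mm and 10.7 degrees, less where a joint would pass 70% of its speed; a pose out of reach is approached as far as the arm can. A call with a gripper value outside its range is refused whole. The fingers move at their own pace and stop on an object; the grip force is fixed at half the most. Time passes only in rows, so rows that repeat a pose let the fingers close, or fill a call up. It gives the time, the measured TCP pose, the force, the opening and the grip force at its end, in the units of the state.
- ctrl.get_obs(): the state, without advancing time (a new reading comes with each control period).
- ctrl.camera(name): name is "scene" or "top"; returns the picture (384x512x3 uint8, red, green, blue); there is no depth.
- ctrl.calibration(name): a dict with "camera_matrix" (3x3 intrinsics, pixels), "world_from_camera" (4x4, takes a point from camera to world coordinates). Camera axes: x right, y up, looking along -z (the intrinsics and any distortion apply to the point x, -y, -z); pixel columns grow to the right and rows downward; lengths in m; the calibration is good to about 2 mm. A picture is of the moment at which its call begins. calibration takes no time and is no camera call.
- ctrl.hand_in(): hands the job in; it is judged then, once.
The state is a dict: "time_s": time; "q": joint angles; "dq": joint speeds; "joint_efforts": joint torques, N m; "eef_pos": TCP position; "eef_rot": TCP orientation; "wrist_force": force on the tool from outside, world axes, zero at the start; "torque": the same for the moment, N m; "opening": opening from 0.0 (shut) to 1.0 (fully open); "grasp_force": force on a finger pad.
Only numpy, scipy, OpenCV 4.12 (cv2) and the standard library are available. Lean on these libraries where they do the work, as an engineer would, in place of code of your own. Each camera call takes 0.05 s, during which the arm holds its last target. There are 200 camera calls.

## Working session

There is one attempt and no reset: what is moved stays moved. The work goes in short steps, Python scripts to look and compute and a tool call to move; the robot and the scene stay as the last step left them, time stands still between calls to the robot, and variables do not carry over. Pictures are saved under pics/ and viewed, at most 10 in all, crops included, and the job is handed in when it is done.

Besides the shell and the picture viewer there is one more tool, called after ">>>" by a JSON object that holds its "name" and its "arguments". send_rows: Moves the arm, as the interface text tells. Its arguments: {"type":"object","properties":{"dr":{"type":"array","items":{"type":"array","items":{"type":"number"}}},"xyz":{"type":"array","items":{"type":"array","items":{"type":"number"}}},"jaw":{"type":"array","items":{"type":"number"}}},"required":["dr","xyz","jaw"]}

```bash
mkdir -p pics; ls; python3 - <<'E'
from bench import ctrl
import cv2,numpy as np
for n in ("scene","top"):
    im=ctrl.camera(n); cv2.imwrite(f"pics/{n}0.png",im[:,:,::-1])
    c=ctrl.calibration(n); print(n,c.keys(),np.round(c["camera_matrix"],1).tolist(),np.round(c["world_from_camera"],3).tolist())
o=ctrl.get_obs();print(o,ctrl.tip_extent)
E
```

```text
pics
scene dict_keys(['camera_matrix', 'world_from_camera']) [[369.3, 0.0, 249.3], [0.0, 369.3, 188.2], [0.0, 0.0, 1.0]] [[0.886, -0.378, 0.267, 0.866], [0.463, 0.74, -0.489, -0.606], [-0.013, 0.557, 0.831, 1.184], [0.0, 0.0, 0.0, 1.0]]
top dict_keys(['camera_matrix', 'world_from_camera']) [[472.7, 0.0, 259.5], [0.0, 472.7, 190.1], [0.0, 0.0, 1.0]] [[0.025, 0.995, -0.092, 0.366], [-1.0, 0.025, -0.002, -0.005], [-0.0, 0.092, 0.996, 1.967], [0.0, 0.0, 0.0, 1.0]]
{'time_s': 0.1, 'q': array([ 9.27682733e-01,  1.81469903e-01,  1.60788764e+00, -1.27533738e-05,
        1.35382673e+00, -2.06329448e-01]), 'dq': array([ 0.00168592, -0.00323437, -0.00335723, -0.00020269,  0.0017007 ,
        0.0001435 ]), 'joint_efforts': array([ 2.34319923e-04, -4.45873296e+01, -3.52237737e+01, -3.46177376e-04,
        4.01158060e-03, -3.74462377e-05]), 'eef_pos': array([0.2429585 , 0.52063495, 0.2494823 ]), 'eef_rot': array([-3.22255570e-04,  2.16658756e-01,  9.76247074e-01, -7.27673750e-04]), 'wrist_force': array([-0.46013864,  0.13519512, -0.26846716]), 'torque': array([-0.06642659, -0.03355268, -0.02094876]), 'grasp_force': 0.0, 'opening': 0.9993380147093438} 0.019
```

View pics/scene0.png

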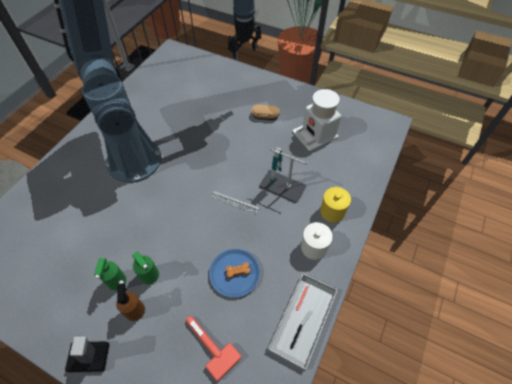

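View pics/top0.png

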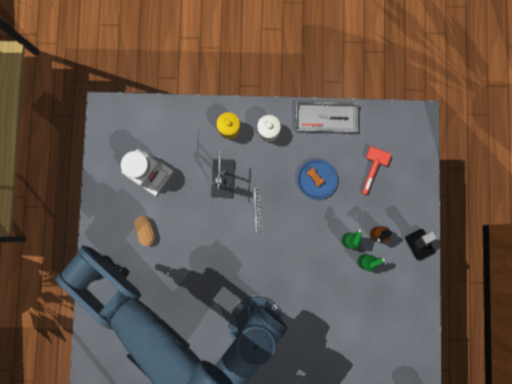

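The scene picture shows the stand base at (283,185) with the teal tongs at (277,160) on its bar, the blue dish at (234,273) with the biscuit at (238,270), the white canister at (317,240) and the dispenser at (320,120). The top picture shows the stand at (224,178), the dish at (318,179) and the biscuit at (316,176). Next I'll view an enlarged crop.

```bash
python3 - <<'E'
import cv2,numpy as np
s=cv2.imread("pics/scene0.png");t=cv2.imread("pics/top0.png")
f=lambda im,x,y,w,h:cv2.resize(im[y:y+h,x:x+w],(400,300),interpolation=cv2.INTER_CUBIC)
a=np.vstack([np.hstack([f(s,245,140,80,60),f(t,190,145,80,60)]),np.hstack([f(s,194,240,80,60),f(t,278,150,80,60)])])
cv2.imwrite("pics/crop1.png",a)
E
```

```text
(no output)
```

View pics/crop1.png

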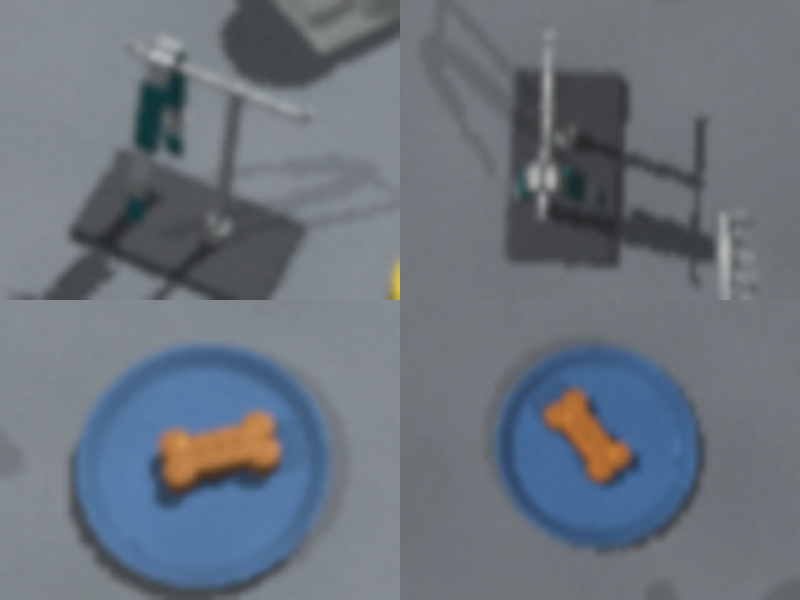

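The crop shows the bar ends at about scene (270.6,149.2) and (307,163.6), and top (219.6,152) and (218.4,188.4). The tongs' hinge is at top (218.6,180.6). There is only one bone biscuit, the orange-brown one in the blue dish, so there is no ambiguity (the brown loaf at top (145,231) is not bone-shaped).

```bash
cat > h.py <<'E'
from bench import ctrl
import cv2,numpy as np
from scipy.spatial.transform import Rotation as R
def ray(n,p):
    c=ctrl.calibration(n);K=c["camera_matrix"];T=c["world_from_camera"]
    d=np.linalg.inv(K)@[p[0],p[1],1]; return T[:3,3],T[:3,:3]@(d*[1,-1,-1])
def onz(n,p,z):
    o,d=ray(n,p); return o+d*(z-o[2])/d[2]
def tri(ps,pt):
    A=np.zeros((3,3));b=np.zeros(3)
    for n,p in(("scene",ps),("top",pt)):
        o,d=ray(n,p);d=d/np.linalg.norm(d);M=np.eye(3)-np.outer(d,d);A+=M;b+=M@o
    return np.linalg.solve(A,b)
def proj(n,P):
    c=ctrl.calibration(n);T=np.linalg.inv(c["world_from_camera"]);q=T[:3,:3]@P+T[:3,3]
    q=c["camera_matrix"]@(q*[1,-1,-1]);return q[:2]/q[2]
def mask(im,lo,hi,roi):
    h=cv2.cvtColor(im,cv2.COLOR_BGR2HSV);m=cv2.inRange(h,np.array(lo),np.array(hi));k=np.zeros_like(m);x,y,w,hh=roi;k[y:y+hh,x:x+w]=255
    return m&k
E
python3 - <<'E'
from h import *
np.set_printoptions(precision=4,suppress=True)
print("bar scene",onz("scene",(270.6,149.2),.19),onz("scene",(307,163.6),.19))
print("bar top",onz("top",(219.6,152),.19),onz("top",(218.4,188.4),.19))
print("hinge",onz("top",(218.6,180.6),.2),onz("scene",(278.4,150),.2))
ims={n:cv2.imread(f"pics/{n}0.png") for n in("scene","top")}
for n,roi in(("scene",(194,240,80,60)),("top",(290,152,60,55))):
    m=mask(ims[n],(3,120,80),(18,255,255),roi)
    cs,_=cv2.findContours(m,0,2);c=max(cs,key=cv2.contourArea)
    r=cv2.minAreaRect(c);M=cv2.moments(c);ce=(M['m10']/M['m00'],M['m01']/M['m00'])
    pts=np.argwhere(m)[:,::-1].astype(float)
    W=np.array([onz(n,p,.020) for p in pts])[:,:2];
    w,v=np.linalg.eigh(np.cov(W.T));r=cv2.minAreaRect(W.astype(np.float32)*1000)
    print(n,"biscuit",W.mean(0),"axis",np.degrees(np.arctan2(v[1,1],v[0,1])),r)
    roi2=(194,240,80,70) if n=="scene" else (290,152,60,55)
    m=mask(ims[n],(95,110,50),(125,255,255),roi2)
    cs,_=cv2.findContours(m,0,2);c=max(cs,key=cv2.contourArea)
    W=np.array([onz(n,p[0].astype(float),.014)[:2] for p in c]);print("dish",cv2.minEnclosingCircle((W*1000).astype(np.float32)))
m=mask(ims["top"],(0,0,0),(179,255,85),(208,155,30,45))
cs,_=cv2.findContours(m,0,2);c=max(cs,key=cv2.contourArea)
W=np.array([onz("top",p[0].astype(float),.01)[:2] for p in c]);print("base",cv2.minAreaRect((W*1000).astype(np.float32)))
E
```

```text
bar scene [0.5371 0.1575 0.19  ] [0.6741 0.1564 0.19  ]
bar top [0.6706 0.1543 0.19  ] [0.5315 0.1543 0.19  ]
hinge [0.5601 0.1536 0.2   ] [0.5658 0.1587 0.2   ]
scene biscuit [ 0.6076 -0.2282] axis -138.41587200644494 ((607.1257934570312, -227.98532104492188), (72.43940734863281, 36.080078125), 40.5557746887207)
dish ((600.582275390625, -236.4803466796875), 82.40935516357422)
top biscuit [ 0.6055 -0.2299] axis -139.84103843651522 ((605.9170532226562, -230.27511596679688), (72.39977264404297, 33.2660026550293), 40.206050872802734)
dish ((597.1136474609375, -238.83963012695312), 83.26232147216797)
base ((590.698486328125, 146.16616821289062), (155.1646728515625, 104.1775131225586), 1.4485831260681152)
```

>>> {"name": "send_rows", "arguments": {"dr": [[0, 0, -0.5], [0, 0, -1], [0, 0, -1.5], [0, 0, -2], [0, 0, -2.5], [0, 0, -3], [0, 0, -3.6], [0, 0, -4.17]], "xyz": [[-4, -1.8, -3], [-9, -4, -3], [-14, -6.2, -3], [-19, -8.4, -3], [-25, -11, -3], [-31, -13.7, -3], [-37, -16.4, -3], [-41, -18.1, -3]], "jaw": [100, 100, 100, 100, 100, 100, 100, 100]}}

```text
time_s: 1.1
eef_pos: [0.5392, 0.1815, 0.2799]
eef_rot: [-0.0, -0.0, 1.0, -0.0]
wrist_force: [0.5, 1.1, 0.4]
opening: 0.997
grasp_force: 0.0
```

```bash
cat > st.py <<'E'
from h import *
import sys
o=ctrl.get_obs();M=R.from_quat(np.roll(o["eef_rot"],-1)).as_matrix()
np.set_printoptions(precision=4,suppress=True)
print("t",o["time_s"],"p",o["eef_pos"],"yawY",np.degrees(np.arctan2(M[1,1],M[0,1])),"z",M[:,2],"open",o["opening"]*85,"F",o["grasp_force"],"W",o["wrist_force"])
if len(sys.argv)>4:
    T=np.array([float(a) for a in sys.argv[1:4]]);yaw=float(sys.argv[4])
    c,s=np.cos(np.radians(yaw)),np.sin(np.radians(yaw))
    G=np.array([[s,c,0],[-c,s,0],[0,0,-1.]])
    print("xyz cm",M.T@(T-o["eef_pos"])*100,"dr",np.degrees(R.from_matrix(M.T@G).as_rotvec())/6)
E
python3 st.py .562 .1555 .27 90
```

```text
t 1.1 p [0.5392 0.1815 0.2799] yawY 90.05255170884699 z [-0.0004 -0.0001 -1.    ] open 84.70942830644918 F 0.0 W [0.5247 1.1446 0.3528]Traceback (most recent call last):
  File "st.py", line 10, in <module>
    print("xyz cm",M.T@(T-o["eef_pos"])*100,"dr",np.degrees(R.from_matrix(M.T@G).as_rotvec())/6)
                                                            ~~~~~~~~~~~~~^^^^^^^
  File "scipy/spatial/transform/_rotation.pyx", line 1143, in scipy.spatial.transform._rotation.Rotation.from_matrix
ValueError: Non-positive determinant (left-handed or null coordinate frame) in rotation matrix 0: [[-1.     -0.0009 -0.0004]
 [-0.0009  1.      0.0001]
 [-0.0004 -0.0001  1.    ]].
```

```bash
sed -i 's/\[\[s,c,0\],\[-c,s,0\]/[[-s,c,0],[c,s,0]/' st.py; python3 st.py .562 .1555 .156 90
```

```text
t 1.1 p [0.5392 0.1815 0.2799] yawY 90.05255170884699 z [-0.0004 -0.0001 -1.    ] open 84.70942830644918 F 0.0 W [0.5247 1.1446 0.3528]
xyz cm [-2.2802 -2.5999 12.3936] dr [-0.0008 -0.004   0.0088]
```

>>> {"name": "send_rows", "arguments": {"dr": [[0, 0, 0], [0, 0, 0], [0, 0, 0], [0, 0, 0], [0, 0, 0], [0, 0, 0], [0, 0, 0], [0, 0, 0]], "xyz": [[-1.2, -1.4, 0], [-2.3, -2.6, 0], [-2.3, -2.6, 0], [-2.3, -2.6, 1], [-2.3, -2.6, 2.5], [-2.3, -2.6, 4], [-2.3, -2.6, 5], [-2.3, -2.6, 5]], "jaw": [100, 100, 100, 100, 100, 100, 100, 100]}}

```text
time_s: 2.1
eef_pos: [0.5604, 0.1576, 0.2289]
eef_rot: [-0.001, 0.0, 1.0, -0.0]
wrist_force: [-0.7, -0.4, 0.6]
opening: 1.0
grasp_force: 0.0
```

```bash
python3 st.py .562 .1555 .156 90; python3 - <<'E'
from h import *
s=ctrl.camera("scene")[:,:,::-1];t=ctrl.camera("top")[:,:,::-1]
f=lambda im,x,y,w,h:cv2.resize(im[y:y+h,x:x+w],(400,400),interpolation=cv2.INTER_CUBIC)
cv2.imwrite("pics/c2.png",np.hstack([f(s,230,100,100,100),f(t,170,130,100,100)]))
E
```

```text
t 2.1 p [0.5604 0.1576 0.2289] yawY 89.9996723822014 z [-0.0024 -0.0002 -1.    ] open 84.97245636247536 F 0.0 W [-0.7211 -0.4256  0.6101]
xyz cm [-0.1748 -0.2096  7.2873] dr [-0.0019 -0.0231 -0.0001]
```

View pics/c2.png

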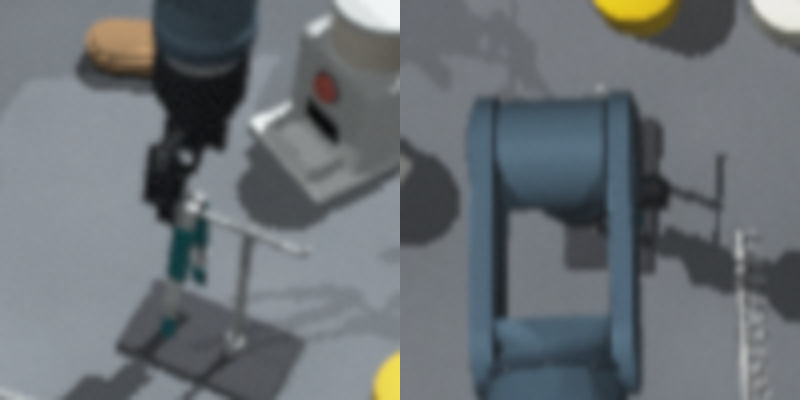

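```bash
python3 - <<'E'
from h import *
p=ctrl.get_obs()["eef_pos"]
for l,P in (("tcp",p),("f-",p+[0,-.05,-.006]),("f+",p+[0,.05,-.006]),("body",p+[0,0,.054]),("hingetop",np.array([.562,.1555,.203])),("hooktip",np.array([.537,.1555,.199])),("barend",np.array([.67,.1555,.19])),("post",np.array([.617,.1555,.01]))):
    q=proj("scene",P);print(l,q,(q-[230,100])*4, (proj("top",P)-[170,130])*4+[400,0])
E
```

```text
tcp [277.52925275 143.9678319 ] [190.11701101 175.8713276 ] [587.27558877 197.23805202]
f- [271.03598539 155.40169885] [164.14394155 221.6067954 ] [641.7540807  199.33258548]
f+ [283.59709929 135.2515718 ] [214.38839714 141.00628721] [533.9697898  196.62400253]
body [278.3734804  133.07547696] [193.4939216  132.30190783] [581.84765348 190.34171104]
hingetop [277.03421982 149.69926463] [188.13687929 198.79705852] [592.17166761 199.95061181]
hooktip [270.42857425 147.91240695] [161.714297   191.64962781] [591.65712966 226.86871781]
barend [305.76573231 163.34756616] [303.06292926 253.39026464] [597.15370935  88.63075492]
post [287.54954453 187.17207052] [230.19817812 348.68828209] [610.11292167 168.46007344]
```

The picture shows the near finger at crop (165,200), just above the hinge at (190,203), and the far finger behind it. The fingers straddle the tongs as predicted, so I'll go down.

>>> {"name": "send_rows", "arguments": {"dr": [[0, 0, 0], [0, 0, 0], [0, 0, 0], [0, 0, 0], [0, 0, 0], [0, 0, 0], [0, 0, 0], [0, 0, 0]], "xyz": [[-0.1, -0.1, 1], [-0.1, -0.2, 2], [-0.1, -0.2, 3], [-0.1, -0.2, 4], [-0.1, -0.2, 5], [-0.1, -0.2, 6], [-0.1, -0.2, 7.2], [-0.1, -0.2, 7.2]], "jaw": [100, 100, 100, 100, 100, 100, 100, 100]}}

```text
time_s: 3.2
eef_pos: [0.5613, 0.1555, 0.1569]
eef_rot: [-0.001, 0.0, 1.0, -0.0]
wrist_force: [0.8, -0.6, -0.5]
opening: 0.996
grasp_force: 0.0
```

>>> {"name": "send_rows", "arguments": {"dr": [[0, 0, 0], [0, 0, 0], [0, 0, 0], [0, 0, 0], [0, 0, 0], [0, 0, 0], [0, 0, 0], [0, 0, 0]], "xyz": [[0, 0, 0], [0, 0, 0], [0, 0, 0], [0, 0, 0], [0, 0, 0], [0, 0, 0], [0, 0, 0], [0, 0, 0]], "jaw": [80, 70, 62, 58, 54, 52, 50, 50]}}

```text
time_s: 4.2
eef_pos: [0.5622, 0.1556, 0.1584]
eef_rot: [0.0, 0.0, 1.0, 0.0]
wrist_force: [0.3, 0.2, 2.1]
opening: 0.503
grasp_force: 4.4
```

```bash
python3 st.py
```

```text
t 4.2 p [0.5622 0.1556 0.1584] yawY 89.9947882899291 z [ 0.0002  0.     -1.    ] open 42.76055109229126 F 4.364740379678551 W [0.3234 0.2241 2.052 ]
```

>>> {"name": "send_rows", "arguments": {"dr": [[0, 0, 0], [0, 0, 0], [0, 0, 0], [0, 0, 0], [0, 0, 0], [0, 0, 0], [0, 0, 0], [0, 0, 0]], "xyz": [[0, 0, 0], [0, 0, 0], [0, 0, -0.5], [0, 0, -1.2], [0, 0, -2.2], [0, 0, -3.2], [0, 0, -4.2], [0, 0, -5]], "jaw": [47, 45, 45, 45, 45, 45, 45, 45]}}

```text
time_s: 5.2
eef_pos: [0.5624, 0.1556, 0.2093]
eef_rot: [0.0, 0.0, 1.0, 0.0]
wrist_force: [-0.0, -1.0, -1.2]
opening: 0.453
grasp_force: 5.3
```

```bash
python3 st.py; python3 - <<'E'
from h import *
s=ctrl.camera("scene")[:,:,::-1]
cv2.imwrite("pics/c3.png",cv2.resize(s[80:200,220:340],(600,600),interpolation=cv2.INTER_CUBIC))
E
```

```text
t 5.2 p [0.5624 0.1556 0.2093] yawY 89.99558941787453 z [ 0.0007  0.0001 -1.    ] open 38.50244224173293 F 5.314367322425824 W [-0.0339 -1.0199 -1.2221]
```

View pics/c3.png

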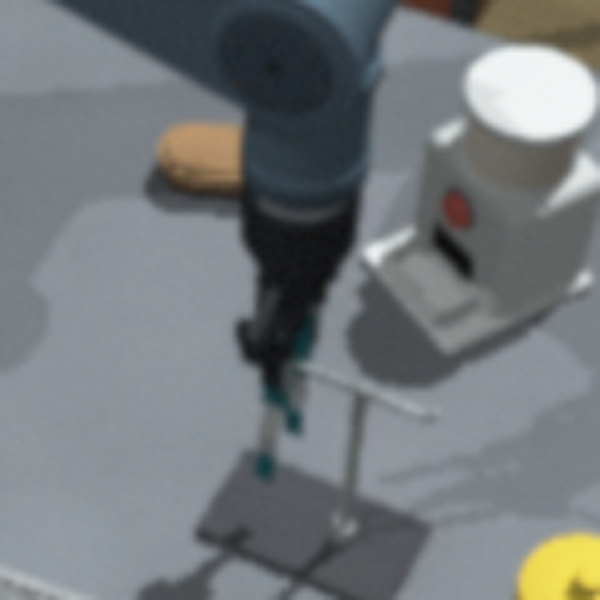

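The tongs have come up with the gripper: the lower tip is at crop (265,465), still astride the bar. I'll keep going straight up until the tips clear it.

>>> {"name": "send_rows", "arguments": {"dr": [[0, 0, 0], [0, 0, 0], [0, 0, 0], [0, 0, 0], [0, 0, 0], [0, 0, 0], [0, 0, 0], [0, 0, 0]], "xyz": [[0, 0, -1], [0, 0, -2.5], [0, 0, -4.5], [0, 0, -6.5], [0, 0, -8.5], [0, 0, -10.5], [0, 0, -12.5], [0, 0, -14]], "jaw": [45, 45, 45, 45, 45, 45, 45, 45]}}

```text
time_s: 6.25
eef_pos: [0.5624, 0.1556, 0.3501]
eef_rot: [0.001, 0.0, 1.0, 0.0]
wrist_force: [0.7, -0.2, -1.5]
opening: 0.454
grasp_force: 5.3
```

```bash
python3 st.py .6065 -.229 .33 130.5
```

```text
t 6.25 p [0.5624 0.1556 0.3501] yawY 89.99459496758584 z [ 0.0015  0.0001 -1.    ] open 38.60952306258071 F 5.315582594485022 W [ 0.6523 -0.1778 -1.5332]
xyz cm [ -4.4129 -38.46     2.0123] dr [-0.0042  0.0143 -6.7509]
```

>>> {"name": "send_rows", "arguments": {"dr": [[0, 0, -0.2], [0, 0, -0.7], [0, 0, -1.3], [0, 0, -2], [0, 0, -2.7], [0, 0, -3.4], [0, 0, -4.1], [0, 0, -4.8]], "xyz": [[-0.2, -1, 0], [-0.4, -3, 0], [-0.8, -6, 0], [-1.2, -9.5, 0], [-1.7, -13, 0], [-2.2, -16.5, 0], [-2.6, -20, 0], [-3, -23.5, 0]], "jaw": [45, 45, 45, 45, 45, 45, 45, 45]}}

```text
time_s: 7.25
eef_pos: [0.5921, -0.0806, 0.3487]
eef_rot: [-0.0, -0.25, 0.968, 0.0]
wrist_force: [0.0, -0.1, -1.8]
opening: 0.455
grasp_force: 5.3
```

```bash
python3 st.py .6065 -.229 .25 130.5
```

```text
t 7.25 p [ 0.5921 -0.0806  0.3487] yawY 118.9302413001406 z [-0.      0.0001 -1.    ] open 38.66331589116318 F 5.311976639932254 W [ 0.0117 -0.1017 -1.83  ]
xyz cm [  5.9232 -13.6878   9.8644] dr [ 0.0007  0.0001 -1.9283]
```

>>> {"name": "send_rows", "arguments": {"dr": [[0, 0, -0.5], [0, 0, -1], [0, 0, -1.4], [0, 0, -1.7], [0, 0, -1.9], [0, 0, -1.93], [0, 0, -1.93], [0, 0, -1.93]], "xyz": [[1.3, -3, 1], [2.6, -6, 2.5], [3.9, -9, 4.5], [5, -11.5, 6.5], [5.6, -13, 8], [5.9, -13.7, 9], [5.9, -13.7, 9.8], [5.9, -13.7, 9.8]], "jaw": [45, 45, 45, 45, 45, 45, 45, 45]}}

```text
time_s: 8.25
eef_pos: [0.6062, -0.227, 0.2499]
eef_rot: [-0.0, -0.345, 0.939, 0.001]
wrist_force: [-0.3, -0.0, -1.1]
opening: 0.452
grasp_force: 5.3
```

```bash
python3 st.py .6065 -.229 .25 130.5; python3 - <<'E'
from h import *
s=ctrl.camera("scene")[:,:,::-1];t=ctrl.camera("top")[:,:,::-1]
cv2.imwrite("pics/s4.png",s);cv2.imwrite("pics/t4.png",t)
f=lambda im,x,y,w,h:cv2.resize(im[y:y+h,x:x+w],(w*5,h*5),interpolation=cv2.INTER_CUBIC)
cv2.imwrite("pics/c4.png",np.hstack([f(s,190,190,80,110),f(t,280,120,80,110)]))
E
```

```text
t 8.25 p [ 0.6062 -0.227   0.2499] yawY 130.39725077741707 z [-0.0009  0.0008 -1.    ] open 38.434783423900846 F 5.3141001785115805 W [-0.3429 -0.0486 -1.0552]
xyz cm [ 0.1095 -0.1688 -0.0128] dr [ 0.0114 -0.0015 -0.0171]
```

View pics/c4.png

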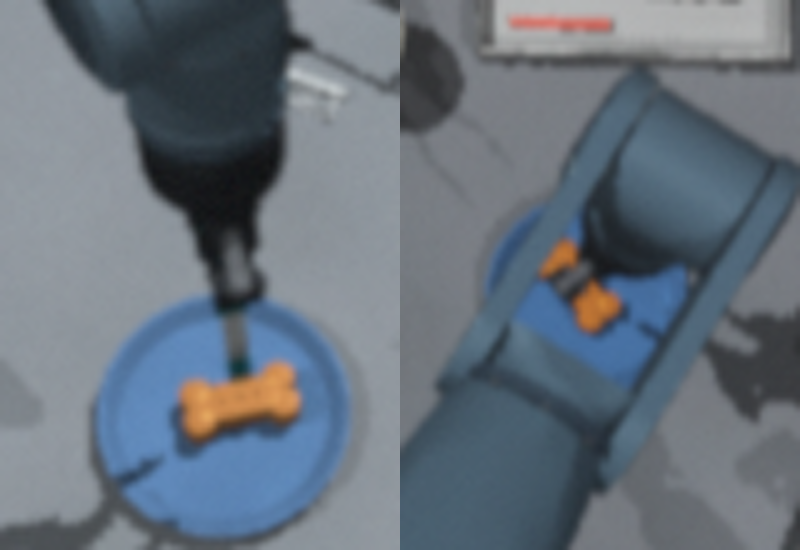

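The scene crop shows the tongs hanging straight below the gripper, with the near teal tip at crop (238,368), in line with the middle of the biscuit at (240,403). Next I'll check the tip position numerically.

```bash
python3 - <<'E'
from h import *
np.set_printoptions(precision=4,suppress=True)
s=cv2.imread("pics/s4.png")
m=mask(s,(70,60,20),(95,255,160),(220,240,40,40))
ys,xs=np.nonzero(m);print("teal",len(xs),xs.min(),xs.max(),ys.min(),ys.max(),xs.mean())
p=np.array([.6062,-.227,.2499]);d=np.array([np.cos(np.radians(-49.6)),np.sin(np.radians(-49.6)),0])
for g in(.022,.026):
  for z in (.131,.161): print(g,z,proj("scene",p*[1,1,0]+d*g+[0,0,z]))
for n,roi in(("scene",(194,240,80,60)),("top",(290,152,60,55))):
    im=s if n=="scene" else cv2.imread("pics/t4.png")
    m=mask(im,(3,120,80),(18,255,255),roi);ys,xs=np.nonzero(m);W=np.array([onz(n,(x,y),.02)[:2] for x,y in zip(xs,ys)])
    print(n,len(xs),W.mean(0))
for n in("scene","top"):print("biscuit ctr",proj(n,np.array([.6065,-.229,.02])))
E
```

```text
teal 8 234 238 251 264 236.75
0.022 0.131 [237.1378 262.6705]
0.022 0.161 [236.7322 258.7213]
0.026 0.131 [237.4083 263.8871]
0.026 0.161 [237.0081 259.9578]
scene 195 [ 0.6075 -0.2279]
top 82 [ 0.6023 -0.2351]
biscuit ctr [236.9114 270.1817]
biscuit ctr [314.9373 176.6399]
```

>>> {"name": "send_rows", "arguments": {"dr": [[0, 0, 0], [0, 0, 0], [0, 0, 0], [0, 0, 0], [0, 0, 0], [0, 0, 0], [0, 0, 0], [0, 0, 0]], "xyz": [[0.05, -0.2, 0.5], [0.05, -0.2, 1.5], [0.05, -0.2, 2.5], [0.05, -0.2, 3.5], [0.05, -0.2, 4.5], [0.05, -0.2, 5.5], [0.05, -0.2, 6.5], [0.05, -0.2, 7]], "jaw": [45, 46, 47, 47, 47, 47, 47, 47]}}

```text
time_s: 9.35
eef_pos: [0.6071, -0.2296, 0.1793]
eef_rot: [-0.0, -0.345, 0.939, 0.0]
wrist_force: [-0.1, 0.6, -1.4]
opening: 0.466
grasp_force: 5.0
```

>>> {"name": "send_rows", "arguments": {"dr": [[0, 0, 0], [0, 0, 0], [0, 0, 0], [0, 0, 0], [0, 0, 0], [0, 0, 0], [0, 0, 0], [0, 0, 0]], "xyz": [[0, 0, 0.5], [0, 0, 1], [0, 0, 1.6], [0, 0, 2.2], [0, 0, 2.8], [0, 0, 3.4], [0, 0, 3.8], [0, 0, 3.8]], "jaw": [47, 47, 47, 47, 47, 47, 47, 47]}}

```text
time_s: 10.35
eef_pos: [0.6071, -0.2296, 0.1418]
eef_rot: [-0.0, -0.345, 0.939, 0.0]
wrist_force: [0.3, 0.4, -1.1]
opening: 0.466
grasp_force: 5.0
```

```bash
python3 st.py .607 -.229 .132 130.5; python3 - <<'E'
from h import *
s=ctrl.camera("scene")[:,:,::-1];t=ctrl.camera("top")[:,:,::-1]
f=lambda im,x,y,w,h:cv2.resize(im[y:y+h,x:x+w],(w*5,h*5),interpolation=cv2.INTER_CUBIC)
cv2.imwrite("pics/c5.png",np.hstack([f(s,190,190,80,110),f(t,280,120,80,110)]))
E
```

```text
t 10.35 p [ 0.6071 -0.2296  0.1418] yawY 130.37484968438028 z [-0.0007  0.0004 -1.    ] open 39.64645043791184 F 5.0176391094282735 W [ 0.2675  0.4347 -1.1084]
xyz cm [-0.0311  0.0557  0.9822] dr [ 0.007  -0.0026 -0.0209]
```

View pics/c5.png

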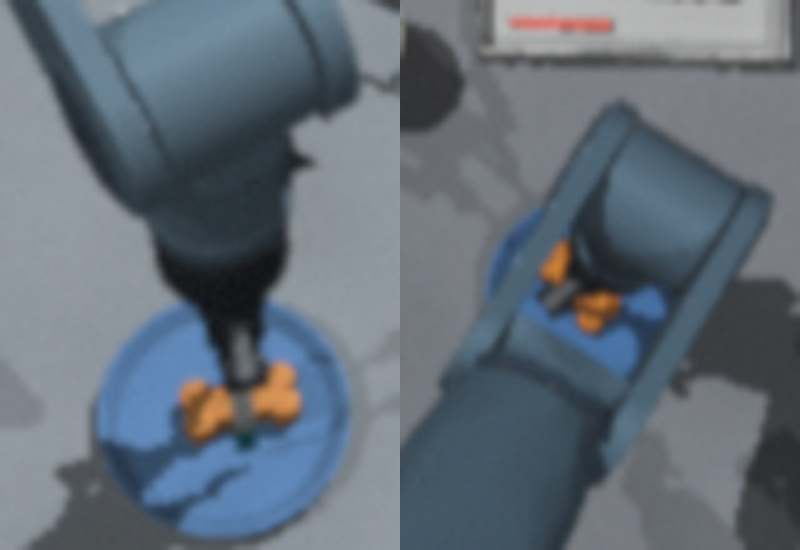

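The near tip is at scene crop (245,440), in front of the biscuit's waist, whose knobs span 180–300. It is centred, so I'll go down the last centimetre and squeeze.

>>> {"name": "send_rows", "arguments": {"dr": [[0, 0, 0], [0, 0, 0], [0, 0, 0], [0, 0, 0], [0, 0, 0], [0, 0, 0], [0, 0, 0], [0, 0, 0]], "xyz": [[0, 0, 0.3], [0, 0, 0.6], [0, 0, 0.9], [0, 0, 1], [0, 0, 1], [0, 0, 1], [0, 0, 1], [0, 0, 1]], "jaw": [47, 47, 47, 47, 47, 45, 43, 41]}}

```text
time_s: 11.45
eef_pos: [0.6074, -0.2297, 0.1324]
eef_rot: [0.0, -0.345, 0.939, -0.0]
wrist_force: [-0.9, -0.0, -0.7]
opening: 0.412
grasp_force: 6.8
```

>>> {"name": "send_rows", "arguments": {"dr": [[0, 0, 0], [0, 0, 0], [0, 0, 0], [0, 0, 0], [0, 0, 0], [0, 0, 0], [0, 0, 0], [0, 0, 0]], "xyz": [[0, 0, 0], [0, 0, 0], [0, 0, 0], [0, 0, 0], [0, 0, 0], [0, 0, 0], [0, 0, 0], [0, 0, 0]], "jaw": [40, 39, 38, 37, 36, 35, 34, 33]}}

```text
time_s: 12.45
eef_pos: [0.6075, -0.2298, 0.1324]
eef_rot: [0.0, -0.345, 0.939, -0.0]
wrist_force: [-0.4, 0.2, -0.0]
opening: 0.366
grasp_force: 59.4
```

```bash
python3 st.py
```

```text
t 12.45 p [ 0.6075 -0.2298  0.1324] yawY 130.3728223186235 z [ 0.0003 -0.0002 -1.    ] open 31.067683039515327 F 59.39436078071594 W [-0.3984  0.1559 -0.0299]
```

The jaw has stopped at 31 mm with the full 59 N grip, so the biscuit is clamped. Lifting.

>>> {"name": "send_rows", "arguments": {"dr": [[0, 0, 0], [0, 0, 0], [0, 0, 0], [0, 0, 0], [0, 0, 0], [0, 0, 0], [0, 0, 0], [0, 0, 0]], "xyz": [[0, 0, -0.2], [0, 0, -0.6], [0, 0, -1.2], [0, 0, -2.2], [0, 0, -3.4], [0, 0, -4.8], [0, 0, -6.2], [0, 0, -7.4]], "jaw": [32, 32, 32, 32, 32, 32, 32, 32]}}

```text
time_s: 13.45
eef_pos: [0.6076, -0.2299, 0.2077]
eef_rot: [0.0, -0.345, 0.939, -0.0]
wrist_force: [0.3, 0.8, -1.6]
opening: 0.368
grasp_force: 59.4
```

>>> {"name": "send_rows", "arguments": {"dr": [[0, 0, 0], [0, 0, 0], [0, 0, 0], [0, 0, 0], [0, 0, 0], [0, 0, 0], [0, 0, 0], [0, 0, 0]], "xyz": [[0, 0, -1], [0, 0, -2.5], [0, 0, -4.5], [0, 0, -6.5], [0, 0, -8.5], [0, 0, -10], [0, 0, -11], [0, 0, -11.5]], "jaw": [32, 32, 32, 32, 32, 32, 32, 32]}}

```text
time_s: 14.45
eef_pos: [0.6074, -0.2298, 0.3218]
eef_rot: [0.0, -0.345, 0.939, -0.0]
wrist_force: [-0.7, -0.3, -2.0]
opening: 0.368
grasp_force: 59.4
```

>>> {"name": "send_rows", "arguments": {"dr": [[0, 0, 0], [0, 0, 0], [0, 0, 0], [0, 0, 0], [0, 0, 0], [0, 0, 0], [0, 0, 0], [0, 0, 0]], "xyz": [[0, 0, 0], [0, 0, 0], [0, 0, 0], [0, 0, 0], [0, 0, 0], [0, 0, 0], [0, 0, 0], [0, 0, 0]], "jaw": [32, 32, 32, 32, 32, 32, 32, 32]}}

```text
time_s: 15.45
eef_pos: [0.6074, -0.2297, 0.3213]
eef_rot: [0.0, -0.345, 0.939, -0.0]
wrist_force: [-0.0, -0.4, -0.9]
opening: 0.36
grasp_force: 59.4
```

```bash
python3 st.py; python3 - <<'E'
from h import *
s=ctrl.camera("scene")[:,:,::-1];t=ctrl.camera("top")[:,:,::-1]
f=lambda im,x,y,w,h:cv2.resize(im[y:y+h,x:x+w],(w*4,h*4),interpolation=cv2.INTER_CUBIC)
cv2.imwrite("pics/c6.png",np.hstack([f(s,185,170,100,140),f(t,270,90,100,140)]))
E
```

```text
t 15.45 p [ 0.6074 -0.2297  0.3213] yawY 130.37564009730582 z [ 0. -0. -1.] open 30.614372816904293 F 59.38969910144806 W [-0.0278 -0.4017 -0.9252]
```

View pics/c6.png

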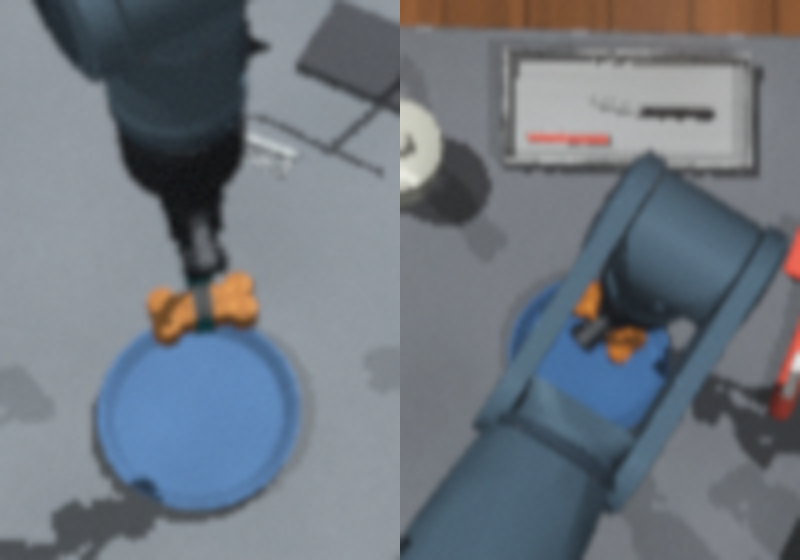

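The scene crop shows the biscuit at (203,307), pinched across its waist by the tips and lifted 19 cm off the empty dish, held still. Handing in.

```bash
python3 - <<'E'
from h import *
print(proj("scene",np.array([.607,-.229,.206])))
print(ctrl.hand_in())
E
```

```text
[234.45354974 246.25104707]
the job is handed in; nothing more can be done
None
```

The job is handed in: the biscuit is pinched across its middle in the tongs and held still, its centre about 20 cm above the table and clear of everything, after about 15.5 s of the 51 s allowed; the hand-in reported no verdict.

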